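# Hang the tube holder on the panel screw

## Task

Pick up the purple tube holder by its white tab and hang it on the blue panel: fit the wide hole of its keyhole over the screw head, press it gently back against the sprung pads, then slide it down until the screw is fully home at the top of the narrow slot, and let go. The screw may be clamped a centimetre or so to either side of its mark, so feel for it and never force or bang the holder against the panel; leave the other things on the table where they are.

Things in the scene. Friction and masses are not known exactly. Their poses are not given: they have to be found in the camera images.
- holder: Purple tube holder standing upright on the table, about 0.22 kg. Origin: underside centre of its back plate, mid thickness; z up, x to its front (away from the panel when hung), y along its width. Plate 100 wide (y), 140 high, 5 thick, with a keyhole: wide hole, narrow slot above it. In front at the bottom a pocket tray, 46 deep, 100 wide, 45 high.
- tab (a point): Grip point of the holder's white tab, 164 mm above its underside, at x = y = 0. The tab is 40 wide (y), 10 thick (x) and runs from 140 (top of the plate) to 186 mm above the underside: pinch it across its thickness from above. Axes as the holder's.
- hole (a point): Centre of the wide hole (15 wide, 17 high) of the keyhole, at mid thickness of the holder's plate, 85 mm above its underside. Axes as the holder's.
- slot_end (a point): On the middle line of the slot (9 mm wide, square shoulders below), 22 mm above hole: where the screw's axis lies when the holder is fully home (the closed end of the slot is 3 mm higher). Mid thickness of the plate, axes as the holder's.
- panel: Blue upright panel on a dark foot plate, fixed. 170 wide, 12 thick, top edge 185 mm above the table; foot 6 high, reaching 80 mm in front of the face. Origin: on the table under the middle of the panel's front face; x points out of that face (away from the robot, give or take the yaw), y along the face, z up. A screw and two sprung pads stand out of the face.
- mark (a point): On the panel's face, 160 mm above the table, mid width. The screw's axis is at this height, but sideways (y) anywhere within 13 mm of it, clamped firm. Screw neck 6 mm across; head 12 mm across with a flat front, its underside 16 mm and its front 21 mm from the face. Hung, the plate lies behind the head, mid thickness 13.5 mm from the face. Axes as the panel's.
- pad_plane (a point): Midway between two black pads (12 wide, 50 high, 33 mm left and right of the mark), at their resting front, 16 mm from the face. Both yield straight back on one spring, 1.2 N at first plus 0.4 N per mm, and stop hard after 8 mm. They squeeze the hung plate against the head, so friction holds it where it is left: press it back past the head and push it down; weight alone does not seat it.
- tube_rack: Bystander: black rack of capped sample tubes, 69 x 111 mm, 106 high. Origin at its underside centre. Leave it alone.
- biscuit_box: Bystander: clear flat box of biscuits, 120 x 170 mm, 51 high. Origin at its underside centre. Leave it alone.
- gel_bottle: Bystander: bottle of hand gel, 52 mm across, 110 high. Origin at its underside centre. Leave it alone.
Mind the look-alikes: they are no part of the job. Several things look just like the holder: the one meant starts farthest from the robot's base.

How it is judged:
By the outcome, as a careful person would: the job done as asked, in the order asked, and still so for the second after the job is handed in, with the robot touching nothing.
It also fails if it takes over 72 s, if anything falls off the work surface, if the arm or the gripper's body presses on something with over 40 N, if the wrist force passes 120 N, or if a joint passes its speed limit or range.

## Robot

A 7-joint arm with a two-finger parallel gripper is mounted at the origin on the work surface. World frame = base frame: x ahead of the robot, y to its left, z up, the work surface at z = 0. Lengths are in m, angles in rad, forces in N, time in s.
With the tool pointing down it reaches from about 0.4 to 0.85 m from the base axis. Payload 10.4 kg.
Tool frame: the origin (TCP) lies at the very end of the fingers, on their centre line; the grasp point (between the pads) lies 19 mm behind it; z points along the fingers, y is the line along which they close (so a half turn about z gives the same grasp; the last joint's range is limited). The gripper opens to 87 mm and grips with 3 to 60 N. Pads are 19 mm wide; open, the fingers measure 117 mm over their backs; the gripper's body (75 mm by 190 mm) begins 51 mm behind the grasp point.
Start: joints at [-1.259, 0.332, -0.065, 1.46, 0.022, 1.35, -0.088], TCP at [0.205, 0.59, 0.223] pointing down, gripper open.
Joint ranges: [-2.6, 2.6], [-0.5, 2.12], [-1.47, 1.34], [0.16, 2.42], [-1.27, 4.41], [0.06, 2.06], [-2.6, 2.6]. Speed limits (rad/s): [2.22, 2.22, 2.79, 2.79, 3.14, 3.14, 3.14].

## Interface

Orientations are given as a unit quaternion [x, y, z, w].
In Python, from bench import r gives the robot as it stands.
- The arm moves only by the shell command python3 -m crank 'ROWS' [FORCE]. ROWS is JSON, a list that holds one entry, the list of rows, each a list of 5 numbers: the shift along the tool's x, y, z in mm, then the turn about the tool's z in degrees, then the opening, from -1 (shut) to 1 (fully open). A call has 1 to 20 rows; each row is the pose to reach, as a shift and turn from the pose commanded when the call began, along the tool's axes at that moment; what a row does not reach only later rows make up. A row lasts 1/10 s, in which the tool goes at most 50 mm and 8.59 degrees, less where a joint would pass 70% of its speed; a pose out of reach is approached as far as the arm can. A call with a gripper value outside its range is refused whole. The fingers move at their own pace and stop on an object; FORCE is the grip in N (left out, the last holds). Time passes only in rows, so rows that repeat a pose let the fingers close. It gives the time, the measured TCP pose, the force, the opening and the grip force at its end, in the units of the state.
- r.read_state(): the state, without advancing time (a new reading comes with each control period).
- r.camera(name): name is "scene" or "top" or "wrist"; returns a dict with "image" (420x560x3 uint8, red, green, blue), "vfov" (degrees; the focal length in pixels is half the picture's height over the tangent of half this angle, whatever the lens; pixels are square), "cx", "cy" (the principal point, pixels), "eye" and "attitude" of the camera in the world. Camera axes: x right, y down, z forward; pixel columns grow to the right and rows downward; lengths in m; the calibration is good to about 2 mm. A picture is of the moment at which its call begins. There is no depth.
- r.close_job(): hands the job in; it is judged then, once.
The state is a dict: "time": time; "joint_positions": joint angles; "joint_vel": joint speeds; "joint_torque": joint torques, N m; "ee_pos": TCP position; "eef_rot": TCP orientation; "ft_force": force on the tool from outside, world axes, zero at the start; "torque": the same for the moment, N m; "width": finger opening in m; "grip_force": force on a finger pad.
Only numpy, scipy, OpenCV 4.12 (cv2) and the standard library are available. Lean on these libraries where they do the work, as an engineer would, in place of code of your own. Each camera call takes 0.05 s, during which the arm holds its last target. There are 200 camera calls.

## Working session

There is one attempt and no reset: what is moved stays moved. The work goes in short steps, Python scripts to look and compute and a shell command to move; the robot and the scene stay as the last step left them, time stands still between calls to the robot, and variables do not carry over. Pictures are saved under pics/ and viewed, at most 10 in all, crops included, and the job is handed in when it is done.

```bash
ls; mkdir -p pics
python3 - <<'E'
from bench import r
import cv2,pickle
d={}
for n in("scene","top"):
    c=r.camera(n); d[n]=c
    cv2.imwrite(f"pics/{n}0.png",c["image"][:,:,::-1]); print(n,{k:v for k,v in c.items() if k!="image"})
pickle.dump(d,open("c0.pkl","wb"))
s=r.read_state(); print(s["time"],s["ee_pos"],s["eef_rot"],s["width"],s["ft_force"])
E
```

```text
pics
scene {'vfov': 53.38851973451232, 'cx': 281.843257679256, 'cy': 209.23899082482583, 'eye': array([ 0.85269833, -0.48663411,  0.95616984]), 'attitude': array([ 0.90465288,  0.29665799, -0.08757025, -0.2931359 ])}
top {'vfov': 45.46524997492312, 'cx': 280.8342870417309, 'cy': 204.00267255403273, 'eye': array([ 0.27016663, -0.00675478,  1.29271146]), 'attitude': array([-0.69895609,  0.70837919, -0.05920382,  0.07844874])}
0.1 [0.2052369  0.58997587 0.22183248] [ 1.66601729e-01  9.86024060e-01 -6.41148978e-04 -7.91697056e-05] 0.08701255645888135 [-0.6532078  -0.21551356 -0.55161787]
```

View pics/scene0.png

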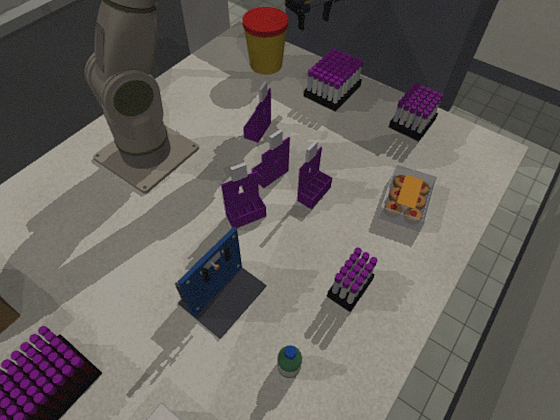

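View pics/top0.png

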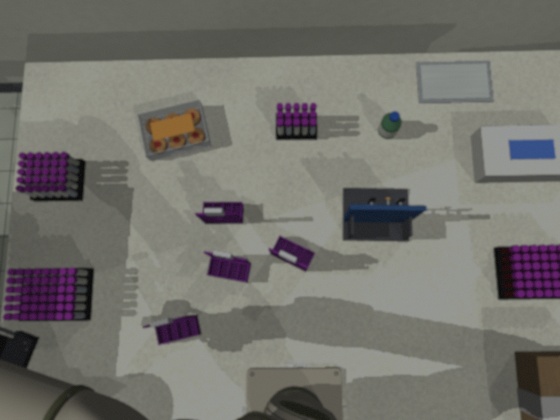

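Four look-alike holders appear in the top view at (222,212), (230,265), (292,252) and (178,328). The base is at about (295,400), so the farthest is (222,212), which is (314,180) in the scene view. The panel is at about (380,212) in top and (212,275) in scene. I'll confirm with enlarged crops.

```bash
cat > h.py <<'E'
import numpy as np,cv2,pickle
from scipy.spatial.transform import Rotation as R
def ray(c,u,v):
    f=c["image"].shape[0]/2/np.tan(np.radians(c["vfov"]/2))
    d=R.from_quat(c["attitude"]).apply([(u-c["cx"])/f,(v-c["cy"])/f,1]); return np.array(c["eye"]),d/np.linalg.norm(d)
def onz(c,u,v,z):
    e,d=ray(c,u,v); return e+d*(z-e[2])/d[2]
def tri(*obs):
    A=np.zeros((3,3));b=np.zeros(3);rs=[ray(*o) for o in obs]
    for e,d in rs: P=np.eye(3)-np.outer(d,d);A+=P;b+=P@e
    p=np.linalg.solve(A,b); return p,[1e3*np.linalg.norm(np.cross(d,p-e)) for e,d in rs]
def proj(c,p):
    f=c["image"].shape[0]/2/np.tan(np.radians(c["vfov"]/2))
    q=R.from_quat(c["attitude"]).inv().apply(np.array(p)-c["eye"]); return c["cx"]+f*q[0]/q[2],c["cy"]+f*q[1]/q[2]
def crop(c,x0,y0,w,h,k):
    im=cv2.resize(c["image"][y0:y0+h,x0:x0+w,::-1],None,fx=k,fy=k,interpolation=cv2.INTER_CUBIC)
    im=cv2.convertScaleAbs(im,alpha=1.6)
    for i in range(0,w,10): cv2.putText(im,str(x0+i),(i*k,8),0,.3,(0,255,255));cv2.line(im,(i*k,10),(i*k,16),(0,255,255))
    for i in range(10,h,10): cv2.putText(im,str(y0+i),(0,i*k+3),0,.3,(0,255,255));cv2.line(im,(20,i*k),(26,i*k),(0,255,255))
    return im
E
python3 - <<'E'
from h import *
d=pickle.load(open("c0.pkl","rb"));t,s=d["top"],d["scene"]
a=np.hstack([crop(t,190,190,66,50,6),crop(t,336,185,66,50,6)])
b=np.hstack([crop(s,285,140,66,50,6),crop(s,185,228,66,50,6)])
cv2.imwrite("pics/crops.png",np.vstack([a,b]))
for p in [(222,212),(230,265),(292,252),(178,328)]: print(p,np.hypot(*onz(t,*p,.1)[:2]), onz(t,*p,.1))
E
```

```text
(222, 212) 0.5164957087795669 [0.48852796 0.16765514 0.1       ]
(230, 265) 0.3890584678962663 [0.3602133  0.14701317 0.1       ]
(292, 252) 0.38913474351910887 [ 0.38913404 -0.0007382   0.1       ]
(178, 328) 0.3433692714977685 [0.21582227 0.26706405 0.1       ]
```

View pics/crops.png

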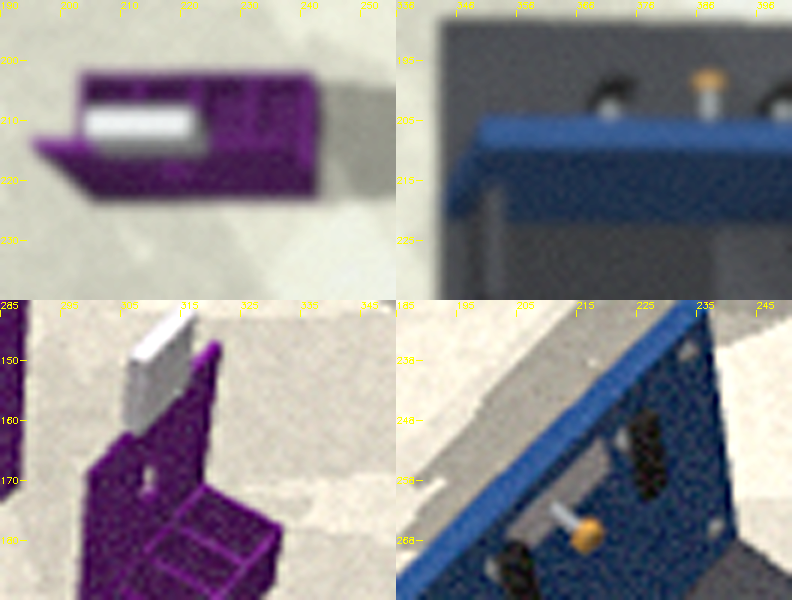

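The crops confirm it: the target holder is at (222,212) in top, about 0.52 m from the base against 0.39 m or less for the others. Its tray points away from the robot. The screw's tip is at about (388,189) in top and (218,267) in scene. Next I need finer corners.

Run:
```python
from h import *
d=pickle.load(open("c0.pkl","rb"));t,s=d["top"],d["scene"]
a=np.hstack([crop(s,290,135,50,75,8)[:300*2],crop(s,175,225,100,75,4)])if 0 else None
L=crop(s,290,136,44,74,8)
Rr=np.vstack([crop(s,174,224,74,45,6)[:,:444],crop(t,340,180,88,40,5)[:,:440].copy() if 0 else cv2.resize(crop(t,340,183,88,40,5),(444,202))])
Rr=Rr[:592];Rr=np.vstack([Rr,np.zeros((592-len(Rr),444,3),np.uint8)])
cv2.imwrite("pics/crops2.png",np.hstack([L,Rr]))
```

```text
(no output)
```

View pics/crops2.png

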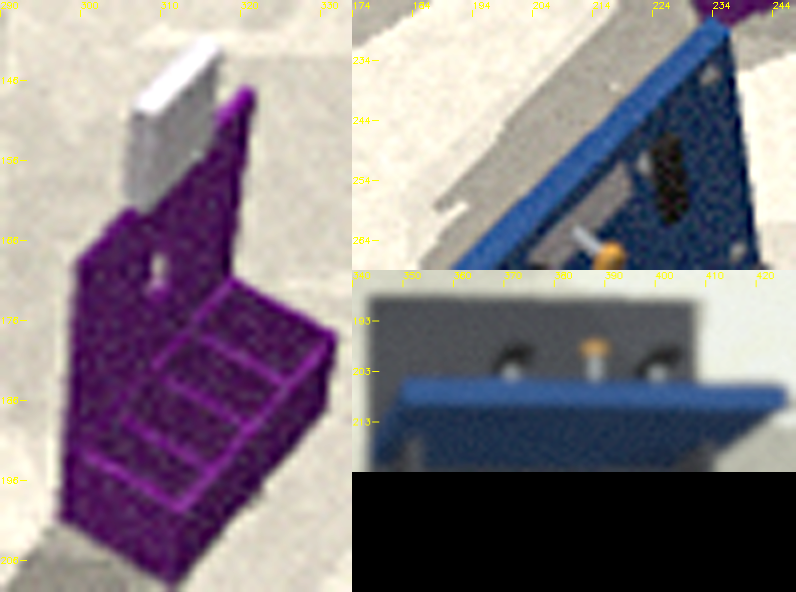

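```bash
cat > fit.py <<'E'
from h import *
from scipy.optimize import least_squares
d=pickle.load(open("c0.pkl","rb"));t,s=d["top"],d["scene"]
S=lambda x,y:(290+(x+.5)/8-.5,136+(y+.5)/8-.5)
T=lambda x,y:(190+(x+.5)/6-.5,190+(y+.5)/6-.5)
H=[(s,S(175,585),(48.5,-50,0)),(s,S(325,408),(48.5,50,0)),(s,S(335,335),(48.5,50,45)),(s,S(180,510),(48.5,-50,45)),(s,S(62,522),(-2.5,-50,0)),(s,S(80,262),(0,-50,140)),(s,S(248,91),(0,50,140)),(s,S(157,274),(0,0,85)),(s,S(178,73),(0,0,186)),
(t,T(80,73),(48.5,50,45)),(t,T(317,73),(48.5,-50,45)),(t,T(35,143),(0,50,140)),(t,T(318,198),(-2.5,-50,0)),(t,T(85,107),(5,20,186)),(t,T(194,107),(5,-20,186)),(t,T(85,137),(-5,20,186)),(t,T(194,137),(-5,-20,186))]
P=[(s,(236,231),(0,85,185)),(s,(242,268),(0,85,6)),(s,(178,271),(-0,-85,185)),(s,(227.4,253.7),(16,33,160)),
(t,(349.5,204.8),(0,85,185)),(t,(426.4,206.4),(0,-85,185)),(t,(372.3,199.8),(16,33,185))]
P=P[:6]
def fit(obs,x0):
    def res(p):
        q=R.from_euler("z",p[3]); return np.concatenate([np.subtract(proj(c,q.apply(np.array(m)/1e3)+p[:3]),uv) for c,uv,m in obs])
    o=least_squares(res,x0,loss="soft_l1"); return o.x,res(o.x).reshape(-1,2)
if __name__=="__main__":
    np.set_printoptions(precision=4,suppress=True)
    for o,x0 in((H,[.48,.17,0,0]),(P,[.48,-.18,0,0])):
        x,r=fit(o,x0);print(x,np.degrees(x[3]));print(r.round(1).tolist())
    print("tab",tri((s,*S(178,73)),(t,*T(139.5,122))))
    print("screw",tri((s,217.3,267.1),(t,388,198)))
E
python3 fit.py
```

```text
[ 0.4787  0.1764 -0.0011 -0.0031] -0.17834580317824997
[[-0.5, 0.4], [-0.3, 0.4], [0.2, -0.3], [0.1, 0.2], [-1.1, -0.4], [-0.2, 0.2], [-0.1, -0.7], [-0.5, 1.0], [-0.4, 0.1], [-0.4, -0.4], [-0.9, -1.0], [-0.7, 0.1], [0.6, 0.7], [0.2, 0.2], [-0.4, -0.1], [0.1, -0.5], [-0.4, -0.7]]
[ 0.4816 -0.2178 -0.0029 -0.0692] -3.9649762528482295
[[0.7, -2.3], [-0.2, -1.1], [0.4, 11.5], [-1.0, 0.5], [0.4, -0.9], [-0.3, 1.4]]
tab (array([0.4788, 0.1767, 0.1848]), [np.float64(0.9057548311757114), np.float64(0.9057548311756678)])
screw (array([ 0.505 , -0.2228,  0.1588]), [np.float64(0.8454378584988874), np.float64(0.8454378584987343)])
```

```bash
cat > goal.py <<'E'
import sys
from h import *
from bench import r
def goal(p,yaw):  # yaw: wanted world angle (deg) of tool y
    s=r.read_state();q=R.from_quat(s["eef_rot"]);m=q.as_matrix()
    sh=1e3*q.inv().apply(np.array(p)-s["ee_pos"]); a=np.degrees(np.arctan2(m[1,1],m[0,1]))
    return sh.round(1),"turn",round(a-yaw,2),"tilt z",m[:,2].round(4)
if __name__=="__main__":
    v=list(map(float,sys.argv[1:]));print(*goal(v[:3],v[3]))
E
python3 goal.py .4787 .1764 .222 -0.2
sed -i 's/^P=P\[:6\]/P=[P[0],P[1],P[4],P[5],(t,(343.4,188.4),(80,85,6)),(t,(408.6,188.8),(80,-85,6))]/' fit.py; python3 fit.py | sed -n 3,4p
```

```text
[-3.942e+02 -3.008e+02  2.000e-01] turn 71.02 tilt z [-4.0e-04 -1.2e-03 -1.0e+00]
[ 0.4836 -0.2197 -0.0089 -0.0391] -2.242104190226496
[[0.2, -0.4], [-0.7, 0.4], [0.9, -0.2], [-0.2, -0.1], [-0.2, -0.4], [-0.6, 0.5]]
```

```bash
python3 -m crank '[[[-15,-11,0,4,1],[-45,-34,0,10,1],[-80,-61,0,16,1],[-120,-92,0,23,1],[-160,-122,0,30,1],[-200,-153,0,37,1],[-240,-183,0,44,1],[-280,-214,0,51,1],[-315,-240,0,58,1],[-345,-263,0,64,1],[-370,-282,0,69,1],[-386,-295,0,71,1],[-394,-301,0,71,1],[-394,-301,0,71,1],[-394,-301,0,71,1],[-394,-301,0,71,1]]]'; python3 goal.py .4787 .1764 .145 -0.2
python3 - <<'E'
from h import *
from bench import r
c=r.camera("wrist");w=dict(c);pickle.dump(w,open("w1.pkl","wb"))
im=cv2.convertScaleAbs(c["image"][:,:,::-1],alpha=1.4);cv2.imwrite("pics/w1.png",im)
print(c["vfov"],c["cx"],c["cy"],c["eye"],proj(c,(.4787,.1764,.186)))
E
```

```text
time: 1.7
ee_pos: [0.4778, 0.1782, 0.2224]
eef_rot: [0.707, 0.707, -0.0, -0.0]
ft_force: [0.2, -0.3, 0.3]
width: 0.0869
grip_force: 0.0
[-1.8  0.9 77.4] turn 0.2 tilt z [-4.e-04  3.e-04 -1.e+00]
66.5128132544767 279.3880150288963 212.1360133607464 [0.47809303 0.25931379 0.38513757] (np.float64(280.34707498750896), np.float64(243.8084623710581))
```

View pics/w1.png

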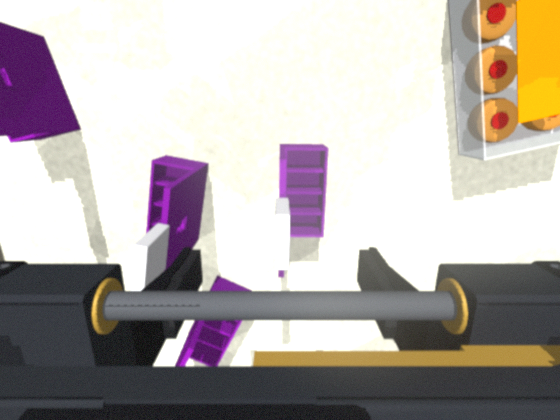

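The tab's top is at about (282,240) in the wrist view, within 2 px of the prediction, and sits between the open fingers with the tray on the +x side. I'll descend and grip.

```bash
python3 -m crank '[[[-1,1,8,0.2,1],[-2,1.5,24,0.2,1],[-2,1.5,42,0.2,1],[-2,1.5,58,0.2,1],[-2,1.5,70,0.2,1],[-2,1.5,76,0.2,1],[-2,1.5,77,0.2,1],[-2,1.5,77,0.2,1],[-2,1.5,77,0.2,1]]]'; python3 -m crank '[[[0,0,0,0,0.3],[0,0,0,0,0],[0,0,0,0,-0.3],[0,0,0,0,-0.6],[0,0,0,0,-1],[0,0,0,0,-1],[0,0,0,0,-1],[0,0,0,0,-1],[0,0,0,0,-1],[0,0,0,0,-1]]]' 45
```

```text
time: 2.65
ee_pos: [0.4805, 0.1748, 0.1462]
eef_rot: [0.709, 0.705, 0.001, 0.0]
ft_force: [0.5, 0.2, -1.0]
width: 0.0868
grip_force: 0.0
time: 3.65
ee_pos: [0.4801, 0.1746, 0.1455]
eef_rot: [0.709, 0.705, 0.0, -0.0]
ft_force: [0.8, 0.0, 0.6]
width: 0.0147
grip_force: 0.0
```

```bash
python3 -m crank '[[[0,0,0,0,-1],[0,0,0,0,-1],[0,0,0,0,-1],[0,0,0,0,-1],[0,0,0,0,-1]]]'; python3 -m crank '[[[0,0,-4,0,-1],[0,0,-12,0,-1],[0,0,-25,0,-1],[0,0,-40,0,-1],[0,0,-60,0,-1],[0,0,-80,0,-1],[0,0,-95,0,-1],[0,0,-105,0,-1],[0,0,-110,0,-1],[0,0,-110,0,-1],[0,0,-110,0,-1]]]'
```

```text
time: 4.15
ee_pos: [0.4799, 0.1745, 0.1455]
eef_rot: [0.709, 0.705, -0.0, -0.0]
ft_force: [-0.2, 0.2, -0.8]
width: 0.0097
grip_force: 45.0
time: 5.25
ee_pos: [0.4798, 0.1745, 0.255]
eef_rot: [0.709, 0.705, -0.0, -0.0]
ft_force: [-1.0, -0.2, -3.5]
width: 0.0095
grip_force: 45.0
```

```bash
python3 -m crank '[[[-10,15,0,0,-1],[-30,35,0,0.5,-1],[-60,50,0,1,-1],[-100,56,0,1.5,-1],[-145,56,0,1.9,-1],[-190,56,0,1.9,-1],[-235,56,0,1.9,-1],[-280,56,0,1.9,-1],[-320,56,0,1.9,-1],[-355,56,0,1.9,-1],[-380,56,0,1.9,-1],[-395,56,0,1.9,-1],[-401,56,0,1.9,-1],[-401,56,10,1.9,-1],[-401,56,25,1.9,-1],[-401,56,34,1.9,-1],[-401,56,34.5,1.9,-1],[-401,56,34.5,1.9,-1],[-401,56,34.5,1.9,-1]]]'; python3 goal.py .5335 -.2266 .2205 -2.2
python3 - <<'E'
from h import *
from bench import r
d={}
for n in("wrist","top","scene"):
    d[n]=r.camera(n)
pickle.dump(d,open("c2.pkl","wb"))
w=d["wrist"]; p=proj(w,(.505,-.2228,.16));print(p)
s=proj(d["scene"],(.505,-.2228,.16));t=proj(d["top"],(.505,-.2228,.16));print(s,t)
a=cv2.convertScaleAbs(w["image"][:,:,::-1],alpha=1.2)[:, :400]
b=np.vstack([crop(d["scene"],int(s[0])-40,int(s[1])-40,80,60,5),crop(d["top"],int(t[0])-40,int(t[1])-15,80,30,5)])
h=max(len(a),len(b));f=lambda i:np.vstack([i,np.zeros((h-len(i),400,3),np.uint8)])
cv2.imwrite("pics/s2.png",np.hstack([f(a),f(b)]))
E
```

```text
time: 7.15
ee_pos: [0.5337, -0.2266, 0.2214]
eef_rot: [0.721, 0.693, 0.0, 0.0]
ft_force: [0.1, -0.0, -2.2]
width: 0.0093
grip_force: 45.0
[ 0.  -0.2  0.9] turn -0.06 tilt z [ 7.e-04 -1.e-04 -1.e+00]
(np.float64(240.15618387948197), np.float64(225.19749604802257))
(np.float64(216.84874567432445), np.float64(266.93653720720647)) (np.float64(387.8041984616417), np.float64(197.6554954154349))
```

View pics/s2.png

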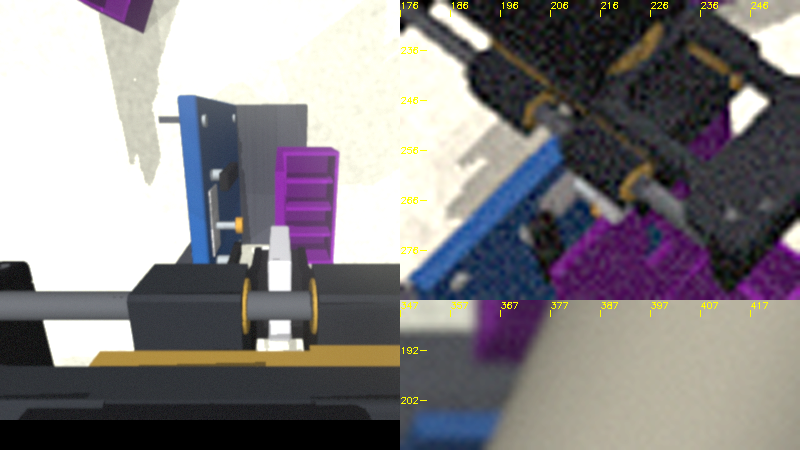

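Run:
```python
from h import *
d=pickle.load(open("c2.pkl","rb"));w=d["wrist"]
c=crop(w,165,93,190,150,4);c=cv2.convertScaleAbs(c,alpha=.75);cv2.imwrite("pics/w2.png",c)
from bench import r
s=r.read_state();q=R.from_quat(s["eef_rot"]).as_matrix();hx=q[:,1];hy=q[:,0]
for n,m in {"tabtop-":(-5,-20,186),"tabtop+":(5,-20,186),"tray--":(2.5,-50,45),"tray+-":(48.5,-50,45),"tray++":(48.5,50,45),"platetop-":(0,-50,140)}.items():
    m=np.array(m)/1e3; p=s["ee_pos"]+hx*m[0]+hy*(m[1]+.0019)+[0,0,m[2]-.1455]; print(n,np.round(proj(w,p),1))
for yaw in(0,-2.2,-4):
  Rz=R.from_euler("z",yaw,degrees=True)
  for m in((0,-85,185),(0,85,185),(-12,-85,185),(0,-85,6),(80,-85,6)):
    print(yaw,m,np.round(proj(w,Rz.apply(np.array(m)/1e3)+[.4836,-.2197,0]),1))
```

```text
tabtop- [268.  342.8]
tabtop+ [289.9 342.8]
tray-- [281.8 264.2]
tray+- [332.6 264.2]
tray++ [338.6 152.4]
platetop- [279.  332.7]
0 (0, -85, 185) [215.8 341.7]
0 (0, 85, 185) [187.5  99. ]
0 (-12, -85, 185) [199.7 342.2]
0 (0, -85, 6) [242.3 246.5]
0 (80, -85, 6) [305.  244.1]
-2.2 (0, -85, 185) [211.4 341.8]
-2.2 (0, 85, 185) [193.   98.8]
-2.2 (-12, -85, 185) [195.2 341.8]
-2.2 (0, -85, 6) [239.7 246.5]
-2.2 (80, -85, 6) [302.4 246.4]
-4 (0, -85, 185) [207.8 341.7]
-4 (0, 85, 185) [197.6  98.9]
-4 (-12, -85, 185) [191.6 341.3]
-4 (0, -85, 6) [237.6 246.5]
-4 (80, -85, 6) [300.3 248.2]
```

View pics/w2.png

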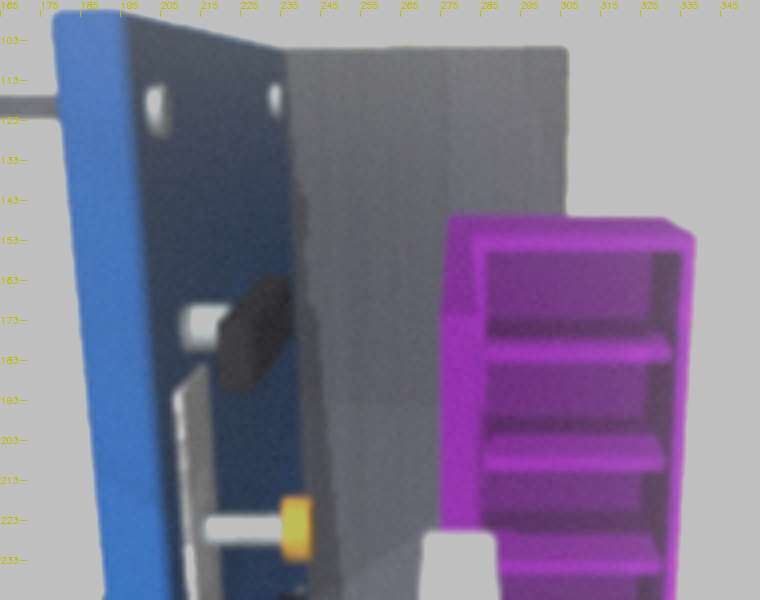

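Wrist view: the screw head spans (235–243, 225), predicted (240,225). The tray's front corner is at (338.2,151.9), predicted (338.6,152.4). The panel's top edge gives a yaw of about -2.7° and a face at x≈0.4857. I'll trim the pose first, then check the tab and go in.

```bash
python3 - <<'E'
from h import *
from bench import r
w=pickle.load(open("c2.pkl","rb"))["wrist"]
s=r.read_state();q=R.from_quat(s["eef_rot"]).as_matrix()
for m in((-5,20,186),(5,20,186),(48.5,50,45),(2.5,50,45)):
    m=np.array(m)/1e3; print(m,np.round(proj(w,s["ee_pos"]+q[:,1]*m[0]+q[:,0]*(m[1]+.0019)+[0,0,m[2]-.1455]),1))
E
python3 -m crank '[[[0.3,0,0.5,0.4,-1],[0.5,0,0.9,0.4,-1],[0.5,0,0.9,0.4,-1],[0.5,0,0.9,0.4,-1]]]'
python3 -m crank '[[[0,-3,0,0,-1],[0,-8,0,0,-1],[0,-13,0,0,-1],[0,-17,0,0,-1],[0,-19,0,0,-1],[0,-20,0,0,-1],[0,-20,0,0,-1],[0,-20,0,0,-1]]]'
```

```text
[-0.005  0.02   0.186] [267.  262.9]
[0.005 0.02  0.186] [290.8 262.9]
[0.0485 0.05   0.045 ] [338.6 152.4]
[0.0025 0.05   0.045 ] [282.  152.4]
time: 7.7
ee_pos: [0.5334, -0.2263, 0.2201]
eef_rot: [0.723, 0.69, 0.0, -0.0]
ft_force: [-0.9, -0.2, -3.0]
width: 0.0099
grip_force: 45.0
time: 8.5
ee_pos: [0.5136, -0.2253, 0.2201]
eef_rot: [0.723, 0.69, 0.0, 0.0]
ft_force: [-0.7, 0.2, -2.6]
width: 0.0098
grip_force: 45.0
```

```bash
python3 -m crank '[[[0,-1,0,0,-1],[0,-2,0,0,-1],[0,-3,0,0,-1],[0,-4,0,0,-1],[0,-4,0,0,-1],[0,-4,0,0,-1]]]' | egrep 'pos|rot|ft'; python3 -m crank '[[[0,-0.7,0,0,-1],[0,-1.4,0,0,-1],[0,-2,0,0,-1],[0,-2,0,0,-1],[0,-2,0,0,-1]]]'| egrep 'pos|rot|ft';python3 - <<'E'
from bench import r
import numpy as np
print(np.array(r.read_state()["torque"]).round(3))
E
```

```text
ee_pos: [0.5095, -0.2252, 0.2201]
eef_rot: [0.723, 0.69, 0.0, 0.0]
ft_force: [-0.3, 0.6, -2.7]
ee_pos: [0.5074, -0.2251, 0.2201]
eef_rot: [0.723, 0.69, 0.0, -0.0]
ft_force: [-0.9, -0.8, -2.2]
[-0.072  0.135 -0.008]
```

```bash
python3 -m crank '[[[0,-0.7,0,0,-1],[0,-1.4,0,0,-1],[0,-2,0,0,-1],[0,-2,0,0,-1],[0,-2,0,0,-1]]]' | egrep 'pos|ft'; python3 -c "
from bench import r
print(r.read_state()['torque'].round(3))"; python3 -m crank '[[[0,-0.7,0,0,-1],[0,-1.4,0,0,-1],[0,-2,0,0,-1],[0,-2,0,0,-1],[0,-2,0,0,-1]]]'| egrep 'pos|ft';python3 -c "
from bench import r
print(r.read_state()['torque'].round(3))"
```

```text
ee_pos: [0.5055, -0.225, 0.2201]
ft_force: [-0.1, 0.5, -3.6]
[-0.09   0.096  0.051]
ee_pos: [0.5036, -0.2249, 0.2202]
ft_force: [1.6, -0.5, -4.4]
[-0.155 -0.372  0.037]
```

```bash
python3 -m crank '[[[0,-0.4,0,0,-1],[0,-0.8,0,0,-1],[0,-0.8,0,0,-1],[0,-0.8,0,0,-1]]]'| egrep 'pos|ft|rot';python3 - <<'E'
from h import *
from bench import r
s=r.read_state();print(s['torque'].round(3))
w=r.camera("wrist");pickle.dump(w,open("w3.pkl","wb"))
c=crop(w,190,120,160,150,4);cv2.imwrite("pics/w3.png",cv2.convertScaleAbs(c,alpha=.75))
q=R.from_quat(s["eef_rot"]).as_matrix()
for m in((-5,20,140),(-2.5,50,140),(2.5,50,140),(48.5,50,45)):
    m=np.array(m)/1e3; print(m,np.round(proj(w,s["ee_pos"]+q[:,1]*m[0]+q[:,0]*(m[1]+.0019)+[0,0,m[2]-.1455]),1))
print(proj(w,(.5068,-.2225,.16)))
E
```

```text
ee_pos: [0.5027, -0.2248, 0.2202]
eef_rot: [0.723, 0.69, 0.0, 0.0]
ft_force: [2.1, 0.2, -3.2]
[-0.143 -0.478  0.089]
[-0.005  0.02   0.14 ] [270.1 225.9]
[-0.0025  0.05    0.14  ] [274.3 172.3]
[0.0025 0.05   0.14  ] [283.7 172.3]
[0.0485 0.05   0.045 ] [338.7 152.1]
(np.float64(284.4768489886021), np.float64(225.975368483762))
```

View pics/w3.png

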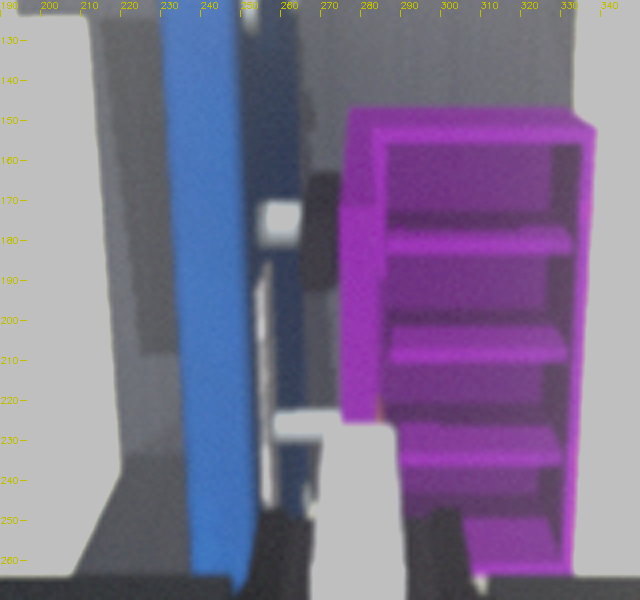

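The wrist view shows the screw's neck running into the plate, with the head past it (an orange sliver at about (284,222)) and the pads touching. The force is soft, about 0.4 N/mm, so the hole is over the head. Now I'll press back.

```bash
python3 -m crank '[[[0,-0.6,0,0,-1],[0,-1.2,0,0,-1],[0,-1.8,0,0,-1],[0,-2.4,0,0,-1],[0,-3,0,0,-1],[0,-3.6,0,0,-1],[0,-4.3,0,0,-1],[0,-4.3,0,0,-1],[0,-4.3,0,0,-1]]]'| egrep 'pos|ft|rot';python3 - <<'E'
from bench import r
print(r.read_state()['torque'].round(3))
E
```

```text
ee_pos: [0.4984, -0.2247, 0.2202]
eef_rot: [0.723, 0.69, 0.0, 0.0]
ft_force: [4.1, -0.1, -3.9]
[-0.314 -0.959  0.076]
```

```bash
python3 -m crank '[[[0,0,1,0,-1],[0,0,2,0,-1],[0,0,3,0,-1],[0,0,4,0,-1],[0,0,4,0,-1],[0,0,4,0,-1]]]'| egrep 'pos|ft';python3 -c "
from bench import r
print(r.read_state()['torque'].round(3))"; python3 -m crank '[[[0,0,1,0,-1],[0,0,2,0,-1],[0,0,3,0,-1],[0,0,4,0,-1],[0,0,4,0,-1],[0,0,4,0,-1]]]'| egrep 'pos|ft';python3 -c "
from bench import r
print(r.read_state()['torque'].round(3))"
```

```text
ee_pos: [0.4983, -0.2247, 0.216]
ft_force: [3.9, -0.4, -2.9]
[-0.309 -0.975  0.127]
ee_pos: [0.4982, -0.2246, 0.2119]
ft_force: [4.3, -2.1, -2.8]
[-0.251 -0.932  0.149]
```

```bash
python3 -m crank '[[[0,0,1,0,-1],[0,0,2,0,-1],[0,0,3,0,-1],[0,0,4,0,-1],[0,0,4,0,-1],[0,0,4,0,-1]]]'| egrep 'pos|ft';python3 -c "
from bench import r
print(r.read_state()['torque'].round(3))"; python3 -m crank '[[[0,0,1,0,-1],[0,0,2,0,-1],[0,0,3,0,-1],[0,0,4,0,-1],[0,0,4,0,-1],[0,0,4,0,-1]]]'| egrep 'pos|ft';python3 -c "
from bench import r
print(r.read_state()['torque'].round(3))"
```

```text
ee_pos: [0.4982, -0.2246, 0.2079]
ft_force: [3.3, -0.5, -2.4]
[-0.28  -0.964  0.103]
ee_pos: [0.4982, -0.2246, 0.2039]
ft_force: [4.4, -1.1, -2.6]
[-0.257 -0.968  0.128]
```

```bash
python3 -m crank '[[[0,0,1,0,-1],[0,0,2,0,-1],[0,0,3,0,-1],[0,0,4,0,-1],[0,0,4,0,-1],[0,0,4,0,-1]]]'| egrep 'pos|ft';for i in 1; do python3 -m crank '[[[0,0,0.4,0,-1],[0,0,0.8,0,-1],[0,0,0.8,0,-1],[0,0,0.8,0,-1]]]'| egrep 'pos|ft';python3 -m crank '[[[0,0,0.4,0,-1],[0,0,0.8,0,-1],[0,0,0.8,0,-1],[0,0,0.8,0,-1]]]'| egrep 'pos|ft'; done
```

```text
ee_pos: [0.4982, -0.2246, 0.1999]
ft_force: [3.7, -0.0, -3.2]
ee_pos: [0.4984, -0.2247, 0.1993]
ft_force: [4.2, -0.5, -0.3]
ee_pos: [0.4983, -0.2247, 0.1985]
ft_force: [3.6, -0.7, -2.3]
```

```bash
python3 -m crank '[[[0,0,0.3,0,-1],[0,0,0.6,0,-1],[0,0,0.6,0,-1],[0,0,0.6,0,-1]]]'| egrep 'pos|ft';python3 -c "
from bench import r
print(r.read_state()['torque'].round(3))";python3 -m crank '[[[0,0,0.3,0,-1],[0,0,0.6,0,-1],[0,0,0.6,0,-1],[0,0,0.6,0,-1]]]'| egrep 'pos|ft';python3 -c "
from bench import r
print(r.read_state()['torque'].round(3))"
```

```text
ee_pos: [0.4984, -0.2247, 0.1981]
ft_force: [2.8, 0.5, 2.8]
[-0.094 -0.593  0.078]
ee_pos: [0.4985, -0.2247, 0.1979]
ft_force: [0.8, 0.6, 7.0]
[ 0.08  -0.196  0.134]
```

The slot end has met the neck (fz rose by about 9 N at z≈0.198, where it was expected). I'll ease the plate forward onto the head, let go and retreat upward.

```bash
python3 -m crank '[[[0,0.5,0,0,-1],[0,1,0,0,-1],[0,1.4,0,0,-1],[0,1.4,0,0,-1],[0,1.4,0,0,-1]]]'| egrep 'pos|ft';python3 -m crank '[[[0,0,0,0,-0.7],[0,0,0,0,-0.4],[0,0,0,0,-0.2],[0,0,0,0,0],[0,0,0,0,0],[0,0,0,0,0],[0,0,0,0,0],[0,0,0,0,0]]]'| egrep 'pos|ft|wid|grip'
```

```text
ee_pos: [0.4993, -0.2248, 0.1978]
ft_force: [-1.2, 1.9, 9.0]
ee_pos: [0.4997, -0.2247, 0.1973]
ft_force: [0.7, 0.3, -0.5]
width: 0.0431
grip_force: 0.0
```

```bash
python3 -m crank '[[[0,0,-4,0,0],[0,0,-12,0,0],[0,0,-25,0,0],[0,0,-45,0,0],[0,0,-65,0,0],[0,0,-85,0,0],[0,0,-100,0,0],[30,0,-110,0,0],[70,0,-115,0,0],[110,0,-115,0,0],[150,0,-115,0,0],[180,0,-115,0,0],[190,0,-115,0,0],[190,0,-115,0,0],[190,0,-115,0,0]]]'
python3 - <<'E'
from h import *
from bench import r
d={n:r.camera(n) for n in("scene","top","wrist")};pickle.dump(d,open("c4.pkl","wb"))
im=np.zeros((600,800,3),np.uint8)
a=crop(d["scene"],170,200,100,100,4);im[:400,:400]=a
b=crop(d["top"],340,175,100,50,4);im[:200,400:]=b
cc=cv2.resize(d["wrist"]["image"][:,:,::-1],(400,300));im[300:,400:]=cc
cv2.imwrite("pics/s4.png",im)
E
```

```text
time: 19.35
ee_pos: [0.5087, -0.0365, 0.3129]
eef_rot: [0.724, 0.69, 0.0, 0.0]
ft_force: [0.1, -1.0, -0.3]
width: 0.0436
grip_force: 0.0
```

View pics/s4.png

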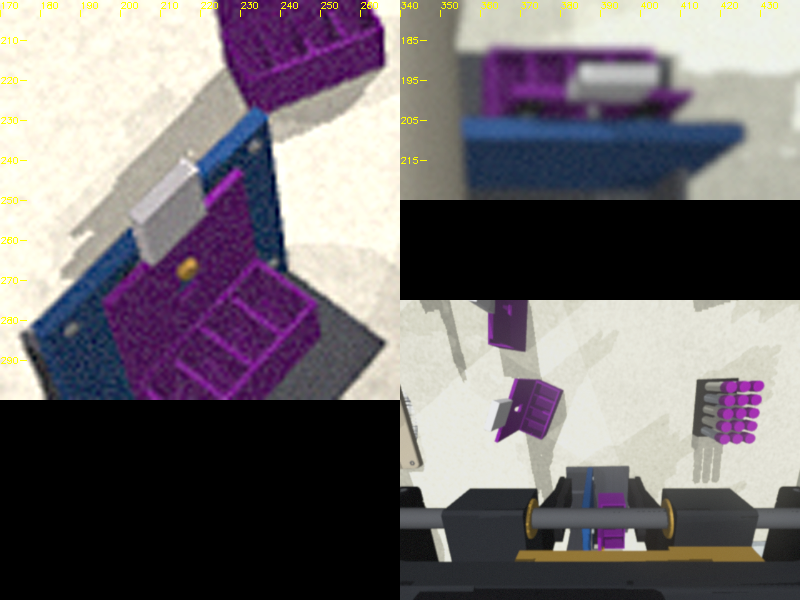

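Run:
```python
from fit import *
d=pickle.load(open("c4.pkl","rb"));s=d["scene"];t=d["top"]
S=lambda x,y:(170+(x+.5)/4-.5,200+(y+.5)/4-.5)
T=lambda x,y:(340+(x+.5)/4-.5,175+(y+.5)/4-.5)
O=[(s,S(239,170),(0,50,140)),(s,S(105,300),(0,-50,140)),(s,S(319,301),(48.5,50,45)),(s,S(258,258),(2.5,50,45)),(s,S(164,189),(0,0,186)),(t,T(217,73),(0,0,186)),(t,T(292,93),(0,-50,140)),(t,T(86,49),(48.5,50,45))]
x,r=fit(O,[.5,-.22,.053,-.04]);print(x,r.round(1).tolist())
print(tri((s,*S(164,189)),(t,*T(217,73))))
```

```text
[ 0.49863815 -0.22153503  0.04986156 -0.03073283] [[0.1, -0.2], [0.4, 0.6], [-0.4, -0.0], [-0.3, -0.4], [-0.0, -0.0], [-0.1, 0.4], [-0.3, 0.1], [0.5, -0.9]]
(array([ 0.49924488, -0.22177407,  0.23671311]), [np.float64(0.16159983227065036), np.float64(0.1615998322704796)])
```

The final picture shows the holder hanging on the screw: head at (217,267) over the slot, tab top at z≈0.237–0.239 as expected for fully home. The gripper is clear of it.

```bash
python3 -c "
from bench import r
print(r.close_job())"
```

```text
the job is handed in; nothing more can be done
None
```

The purple holder hangs on the panel with the screw at the top of the slot, confirmed by touch and by a last camera check. It has been let go, nothing else was touched, and the job was handed in at about 19.5 s.

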